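Shade the key reader's gate and hold a customer's key in its light path

ROBOT

A 6-joint arm with a two-finger parallel gripper is mounted at the origin on a cart in front of the work surface, level with it; the furniture and walls round the work are solid. World frame = base frame: x ahead of the robot, y to its left, z up, the work surface at z = 0. Lengths are in m, angles in degrees, forces in N, time in s.
With the tool pointing down it reaches from about 0.375 to 0.9 m from the base axis. Payload 3.1 kg.
Tool frame: the origin (TCP) lies midway between the tips of the shut fingers; the grasp point (between the pads) lies 19 mm behind it (bot.hold_point_z is the distance from the TCP to the grasp point, in m); z points along the fingers, y is the line along which they close (so a half turn about z gives the same grasp; the last joint's range is limited). The gripper opens to 87 mm and grips with 3 to 60 N. Pads are 19 mm wide; open, the fingers measure 117 mm over their backs; the gripper's body (75 mm by 190 mm) begins 51 mm behind the grasp point.
Start: joints at [61.45, 30.224, 82.088, -0, 67.689, -10.227], TCP at [0.196, 0.593, 0.223] pointing down, gripper open.
Joint ranges: [-176.69, 176.69], [-43.24, 126.21], [12.49, 139.97], [-82, 262], [0, 151.66], [-163.58, 163.58]. Speed limits (degrees/s): [159.86, 159.86, 180, 180, 180, 180].

INTERFACE

Orientations are given as a 3x3 rotation matrix whose columns are the frame's x, y, z axes.
In Python, from rig import read_state, optics, order, bot gives the robot as it stands.
- The arm moves only by the tool drive_tool, never from a script. Its argument "steps" is a list of rows, each a list of 7 numbers: the finger opening in mm, from 0 to 87, then the shift along the tool's x, y, z normalised to -1 to 1, where 1 is 0.12 m, then the turn, a rotation vector about the tool's x, y, z normalised to -1 to 1, where 1 is 1.5 rad. In form: [[jaw, tx, ty, tz, ax, ay, az], ...]. A call has 1 to 8 rows; each row is the pose to reach, as a shift and turn from the pose commanded when the call began, along the tool's axes at that moment; what a row does not reach only later rows make up. A row lasts 1/10 s, in which the tool goes at most 50 mm and 8.59 degrees, less where a joint would pass 70% of its speed; a pose out of reach is approached as far as the arm can. A call with a number of a shift or a turn outside -1 to 1 is refused whole. A call with a gripper value outside its range is refused whole. The fingers move at their own pace and stop on an object; the grip force is fixed at half the most. Time passes only in rows, so rows that repeat a pose let the fingers close. It gives the time, the measured TCP pose, the force, the opening and the grip force at its end, in the units of the state.
- read_state(): the state, without advancing time (a new reading comes with each control period).
- optics.capture(name): name is "side" or "top"; returns a dict with "color" (420x560x3 uint8, blue, green, red), "range_z" (420x560 float32, m along the optical axis (not along the pixel's ray), 0 where there is no reading), "fx", "fy", "cx", "cy" (pixels), "rvec" (rotation vector, rad) and "tvec" (3), from world to camera coordinates, as OpenCV has them. Camera axes: x right, y down, z forward; pixel columns grow to the right and rows downward; lengths in m; the calibration is good to about 2 mm. A picture is of the moment at which its call begins.
- order.hand_in(): hands the job in; it is judged then, once.
The state is a dict: "time_s": time; "joint_positions": joint angles; "qvel": joint speeds; "tau": joint torques, N m; "position": TCP position; "tcp_rot": TCP orientation; "force": force on the tool from outside, world axes, zero at the start; "moment": the same for the moment, N m; "opening": opening from 0.0 (shut) to 1.0 (fully open); "grasp_force": force on a finger pad.
Only numpy, scipy, OpenCV 4.12 (cv2) and the standard library are available. Lean on these libraries where they do the work, as an engineer would, in place of code of your own. Each camera call takes 0.05 s, during which the arm holds its last target. There are 200 camera calls.

TASK

The optical key reader on the bench has its shade bar off: lay the bar across the two heads of the reader, flat and right down in the seats on both sides, and let go of it. Then take the key with the blue head out of the key rest, with your fingers only on the two broad matt blue faces (not on the steel edge of the head, nor on the neck or blade), and hold it level with its blade pointing into the gate from the front, in the middle of the light path between the two windows, under the bar, touching neither reader nor bar. Finish while still holding the key there, steady; do not drop either part, and leave the black key and the other things on the bench where they are.

Things in the scene. Friction and masses are not known exactly. Their poses are not given: they have to be found in the camera images.
- reader: fixed optical key reader; place and yaw vary. Light grey base 130 x 150 mm, top 24 mm up, x -45 to 85 mm; on it two heads, each x -30 to 30 mm, flat top 80 mm up, inner faces at y +34 and -34 mm, gate between them; light lamp head at +y, dark camera head at -y. Tilted screen behind, x 58 to 85, top 75 mm up. Origin on the bench under the gate's middle; x to the back (front is -x), z up
- bar_seat (a point): where the bar's origin belongs: middle of the gate, level with the heads' tops, 80 mm above the bench; axes as the reader, bar's x along this x, either way round. Round each bar end black lips stand 6 mm above the head's top: in front and behind (inner faces at x +-24 mm, outer +-28) and at the outer end (inner face y +-60 mm)
- beam (a point): middle of the light path: centre of the gate, 60 mm above the bench; axes as reader, the light runs along y from the white lamp window to the dark camera window, each 52 mm long (x) and 20 mm high on the heads' inner faces
- shade_bar: loose black bar lying flat on the bench, 44 mm (x) by 116 mm (y) by 6 mm, about 0.12 kg, with a ribbed grip on top: 12 mm thick (x), 50 mm long (y), its top 22 mm above the underside. Origin at the centre of the underside, z up. Fits its seats with 2 mm play on each side
- key_rest: fixed wooden key rest; place and yaw vary. Foot x -26 to 72 mm, 124 mm wide, 10 mm thick; slotted block on it at x 34 to 70 mm, top 40 mm above the bench; two open-topped slots 4.5 mm wide along x at y +35 and -35 mm hold the blades. Origin on the bench, x towards the block (away from the robot). Keys leave it straight upwards, 30 mm or more
- key_blue: the key with the blue head, 0.065 kg, standing on its head's edge in the rest, blade level in one of the slots (which one varies). Origin: head's centre, 26 mm above the bench; x along the blade to its tip, y through the matt faces, z up. Matt blue faces x -18 to 18, z -14 to 14 mm (rear end round) at y +6 and -6 mm: grasp 12 mm wide
- key_blue_blade_mid (a point): middle of the blue key's blade, 52 mm along x from the head's centre
- key_blue_blade: bare steel neck (x 20 to 30 mm, 6.5 mm thick) and blade (x 30 to 74 mm, 3 mm thick, z -4 to 4 mm) of the blue key, frame as key_blue: not to be touched by the fingers
- key_blue_edge: bright steel core and edge of the blue key's head, 40 x 6.5 x 32 mm, rear end round (same frame as key_blue): not to be touched by the fingers
- key_black: another key of the same size with black faces in the other slot, to be left alone; frame as key_blue
- machine_corner (a point): front right corner, at the top, of the deck of the big fixed grey key cutting machine behind the key rest; from here the deck, 120 mm high, runs 580 mm to the left and away to the back, with a taller housing on it. A wall stands about 410 mm to the right of this point. Carry things round in front of the machine or above it
- screwdriver_small: small screwdriver with an orange and black handle, 150 mm long; bystander, leave it
- padlock_blue: blue padlock lying flat, 59 x 40 x 15 mm; bystander, leave it

How it is judged:
By the outcome, as a careful person would: the job done as asked, in the order asked, and still so for the second after the job is handed in, while the arm keeps its last pose, push and grip.
It also fails if it takes over 67 s, if anything falls off the work surface, if the arm or the gripper's body presses on something with over 40 N, if the wrist force passes 120 N, or if a joint passes its speed limit or range.

## Working session

There is one attempt and no reset: what is moved stays moved. The work goes in short steps, Python scripts to look and compute and a tool call to move; the robot and the scene stay as the last step left them, time stands still between calls to the robot, and variables do not carry over. Pictures are saved under pics/ and viewed, at most 10 in all, crops included, and the job is handed in when it is done.

Besides the shell and the picture viewer there is one more tool, called by a JSON object that holds its "name" and its "arguments". drive_tool: Moves the arm, as the interface text tells. Scaled input: -1 to 1 covers 0.12 m each way for a shift and 1.5 rad each way for a turn. Its arguments: {"type":"object","properties":{"steps":{"type":"array"}},"required":["steps"]}

```bash
ls; mkdir -p pics
cat > h.py <<'E'
import numpy as np,cv2
from rig import read_state,optics,order,bot
def cap(n):
    d=optics.capture(n); d['R']=cv2.Rodrigues(np.array(d['rvec'],float))[0]; d['t']=np.array(d['tvec'],float).ravel(); return d
def cloud(d):
    v,u=np.mgrid[0:420,0:560]; z=d['range_z']
    c=np.stack([(u-d['cx'])/d['fx']*z,(v-d['cy'])/d['fy']*z,z],-1)
    w=(c-d['t'])@d['R']; w[z==0]=np.nan; return w
def ray(d,u,v,h):
    r=np.array([(u-d['cx'])/d['fx'],(v-d['cy'])/d['fy'],1])@d['R']; o=-d['t']@d['R']
    return o+r*(h-o[2])/r[2]
E
python3 - <<'E'
from h import *
for n in ('top','side'):
    d=cap(n); cv2.imwrite(f'pics/{n}0.png',cv2.resize(d['color'],(784,588))); np.savez(f'{n}0.npz',**d)
    print(n,d['fx'],d['cx'],d['cy'],(-d['t']@d['R']).round(3))
print(bot.hold_point_z,read_state()['tcp_rot'])
E
```

```text
pics
top 426.64269828564323 283.0654560870389 206.4844230146735 [ 0.383 -0.058  1.083]
side 477.1263572517521 276.7106272099555 216.35542246719746 [0.15  0.536 0.96 ]
0.0187 [[-9.49301472e-01  3.14365820e-01 -9.20096863e-04]
 [ 3.14366982e-01  9.49300019e-01 -1.69546279e-03]
 [ 3.40452418e-04 -1.89875340e-03 -9.99998139e-01]]
```

View pics/top0.png

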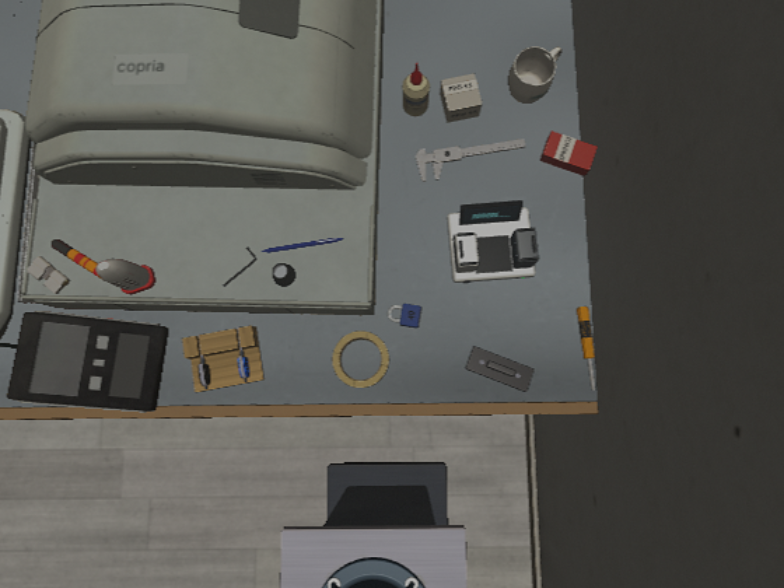

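View pics/side0.png

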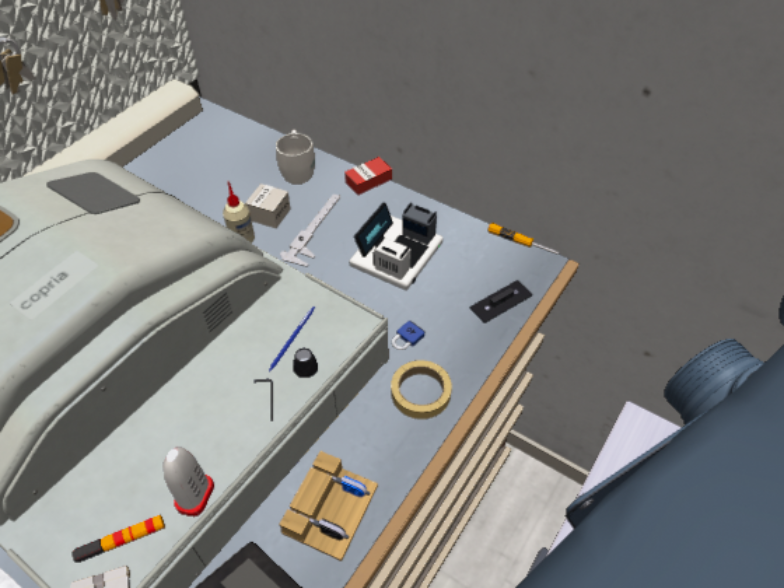

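The top view shows the bar (500,368), reader (493,245), key rest (225,357) with the blue key on the right (243,367), padlock (410,315), and ring (361,360). The side view shows the same things from the left.

```bash
cat > m.py <<'E'
from h import *
def rect(P):
    (c,s,a)=cv2.minAreaRect((P[:,:2]*1000).astype(np.float32)); return np.round(c,1),np.round(s,1),round(a,1)
def comp(mask,n=3):
    k,l,s,c=cv2.connectedComponentsWithStats(mask.astype(np.uint8)); o=np.argsort(-s[1:,4])[:n]+1
    return [(l==i) for i in o]
if __name__=='__main__':
  for n in ('top','side'):
    d=dict(np.load(n+'0.npz')); W=cloud(d); hsv=cv2.cvtColor(d['color'],cv2.COLOR_BGR2HSV)
    for u,v in ([(500,368),(493,245),(243,367),(203,372),(470,250),(360,380),(560,300)] if n=='top' else [(500,300),(400,255),(350,487),(420,215),(395,345)]):
        print(n,(u,v),W[int(v/1.4),int(u/1.4)].round(4),d['color'][int(v/1.4),int(u/1.4)])
    z=W[...,2]
    # heads' tops
    x,y=W[...,0],W[...,1]
    reg=(y<-.1)&(y>-.4)&(x>.3)&(x<.7)
    for m in comp(reg&(abs(z-.080)<.003),3): print('headtop',m.sum(),rect(W[m]),np.nanmedian(z[m]).round(4))
    reg=(y<-.1)&(y>-.4)&(x>.1)&(x<.4)
    for m in comp(reg&(z>.003)&(z<.012),2): print('bar plate',m.sum(),rect(W[m]),np.nanmedian(z[m]).round(4))
    for m in comp(reg&(z>.016)&(z<.03),2): print('bar grip',m.sum(),rect(W[m]),np.nanmedian(z[m]).round(4))
    H,S,V=cv2.split(hsv)
    for m in comp((H>100)&(H<130)&(S>130)&(V>60)&(y>.1)&(y<.5)&(x<.4),2): print('blue',m.sum(),rect(W[m]),np.nanmedian(W[m],0).round(4))
    reg=(y>.1)&(y<.4)&(x<.38)
    for m in comp(reg&(abs(z-.04)<.003),3): print('block',m.sum(),rect(W[m]))
    for m in comp(reg&(abs(z-.010)<.003),2): print('foot',m.sum(),rect(W[m]))
E
python3 m.py
```

```text
top (500, 368) [ 0.4234 -0.2257  0.0197] [72 74 76]
top (493, 245) [ 0.6418 -0.2203  0.0286] [54 54 54]
top (243, 367) [0.4274 0.2242 0.0408] [113 102 102]
top (203, 372) [0.4208 0.2923 0.0408] [75 76 79]
top (470, 250) [ 0.6236 -0.1719  0.0747] [171 173 173]
top (360, 380) [0.4039 0.0209 0.0236] [80 89 92]
top (560, 300) [ 0.5446 -0.343   0.0012] [113 112 107]
headtop 238 (array([ 622.4, -167.7]), array([59. , 35.2]), 2.5) 0.0795
headtop 233 (array([ 628.9, -271.5]), array([56.9, 34.7]), 3.6) 0.0795
headtop 4 (array([ 602.5, -285.2]), array([2.1, 4.4]), 5.9) 0.0814
bar plate 87 (array([ 390.4, -255.2]), array([47.8, 17.2]), 89.3) 0.0055
bar plate 7 (array([ 394.3, -390.1]), array([11. ,  5.2]), 48.0) 0.0107
bar grip 1 (array([ 399.8, -389.8]), array([0., 0.]), 0.0) 0.0164
bar grip 1 (array([ 392.5, -389.5]), array([0., 0.]), 0.0) 0.0161
foot 3 (array([376.1, 381.2]), array([0.7, 5.6]), 61.1)
foot 3 (array([363.7, 382. ]), array([0.5, 4.9]), 83.8)
side (500, 300) [ 0.4181 -0.2167  0.0188] [20 19 20]
side (400, 255) [ 0.6014 -0.1605  0.0794] [207 212 215]
side (350, 487) [0.428  0.2318 0.0395] [171  71   2]
side (420, 215) [ 0.6243 -0.2675  0.0834] [111 105 101]
side (395, 345) [ 0.5246 -0.0314  0.0114] [223 219 219]
headtop 176 (array([ 619.5, -165.7]), array([55.3, 35.3]), 3.1) 0.0802
headtop 164 (array([ 626.9, -268.2]), array([57.1, 36.6]), 1.0) 0.0804
headtop 6 (array([ 602., -283.]), array([ 3.3, 11.8]), 13.1) 0.0777
bar plate 86 (array([ 391.4, -252.3]), array([62.9, 21.2]), 84.5) 0.0062
bar plate 5 (array([ 351.2, -338.5]), array([5.4, 7.4]), 35.2) 0.0035
foot 1 (array([369.1, 264.4]), array([0., 0.]), 0.0)
```

Run:
```python
from h import *
def crop(n,u0,v0,w,h,s): return cv2.resize(np.load(n+'0.npz')['color'][v0:v0+h,u0:u0+w],None,fx=s,fy=s,interpolation=cv2.INTER_NEAREST)
a=np.hstack([crop('top',312,136,78,60,5),crop('side',245,138,78,60,5)])
b=np.hstack([crop('top',322,234,78,60,5),crop('side',325,190,78,60,5)])
cv2.imwrite('pics/c1.png',np.vstack([a,b]))
cv2.imwrite('pics/c2.png',np.hstack([crop('top',122,222,78,75,5),crop('side',195,315,78,75,5)]))
```

```text
(no output)
```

View pics/c1.png

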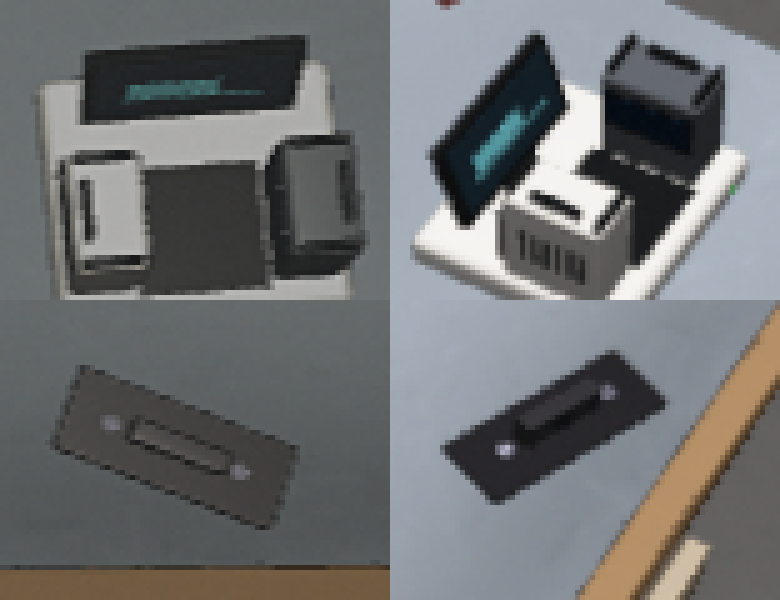

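View pics/c2.png

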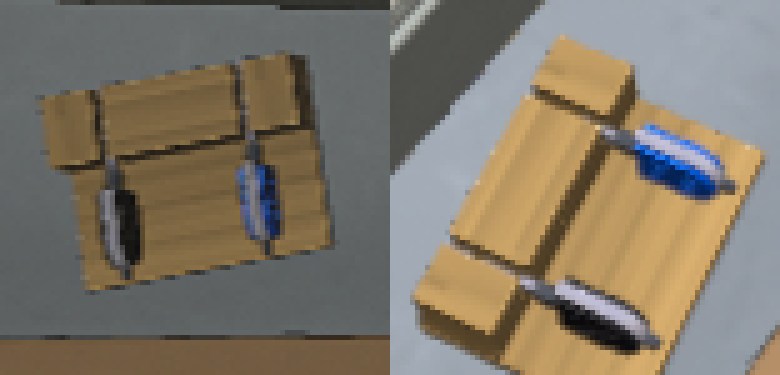

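c1: the bar screws are light dots, at top-crop (110,423) and (240,470) and side-crop (505,450) and (607,393). The head lips are clear. c2: the blue key is in the right slot, with its head towards the robot.

```bash
cat > m2.py <<'E'
from m import *
for n in ('top','side'):
    d=dict(np.load(n+'0.npz')); W=cloud(d); x,y,z=W[...,0],W[...,1],W[...,2]
    H,S,V=cv2.split(cv2.cvtColor(d['color'],cv2.COLOR_BGR2HSV))
    reg=(y<-.15)&(y>-.31)&(x>.36)&(x<.48)
    g=d['color'].astype(int).sum(2)
    dark=comp(reg&(V<(88 if n=='top' else 80)),1)[0]
    c=max(cv2.findContours(dark.astype(np.uint8),0,2)[0],key=len).reshape(-1,2)
    P=np.array([ray(d,u,v,.005) for u,v in c]); print(n,'bar contour',rect(P))
    fill=cv2.drawContours(np.zeros((420,560),np.uint8),[c.reshape(-1,1,2)],-1,1,-1)>0
    fill=cv2.erode(fill.astype(np.uint8),np.ones((3,3)))>0
    sc=fill&(V>(V[fill].mean()+25)); Q=[]
    for m in comp(sc,2):
        v,u=np.nonzero(m); w=V[m].astype(float)-V[fill].mean(); q=ray(d,(u*w).sum()/w.sum(),(v*w).sum()/w.sum(),.0065); Q.append(q); print('  screw',m.sum(),q.round(4))
    Q=sorted(Q,key=lambda q:-q[1]); e=Q[0]-Q[1]; print('  mid',((Q[0]+Q[1])/2).round(4),'yaw',np.degrees(np.arctan2(-e[0],e[1])).round(2),np.linalg.norm(e).round(4))
    m=fill&(z>.016); print('  grip depth',m.sum(),rect(W[m]))
    reg=(y>.15)&(y<.36)&(x>.38)&(x<.56)
    for m in comp(reg&(abs(z-.04)<.003)&(H<28)&(S>70),3): print('  block',m.sum(),rect(W[m]),z[m].mean().round(4))
    for m in comp(reg&(abs(z-.010)<.003)&(H<28)&(S>70),1): print('  foot',m.sum(),rect(W[m]))
    m=reg&(H>100)&(H<125)&(S>120); m=comp(cv2.morphologyEx(m.astype(np.uint8),3,np.ones((5,5))),1)[0]; v,u=np.nonzero(m)
    P=np.array([ray(d,a,b,.038) for a,b in zip(u,v)]); print('  blue@38',len(u),rect(P),np.nanmedian(W[m],0).round(4), np.nanmax(z[m]))
E
python3 m2.py
```

```text
top bar contour (array([ 412. , -229.7]), array([155.7,  99. ]), 89.4)
  screw 8 [ 0.4335 -0.1955  0.0065]
  screw 8 [ 0.4087 -0.2584  0.0065]
  mid [ 0.4211 -0.2269  0.0065] yaw -21.5 0.0677
  grip depth 105 (array([ 421.4, -227.8]), array([50. , 12.4]), 67.9)
  block 359 (array([472.5, 268.6]), array([35.9, 65.9]), 9.5) 0.0399
  block 135 (array([480.8, 219.8]), array([36.2, 25.4]), 9.1) 0.0397
  block 135 (array([464.4, 316.8]), array([36. , 24.2]), 9.2) 0.0397
  foot 559 (array([422.9, 276.4]), array([59.9, 90.6]), 9.8)
  blue@38 76 (array([427.9, 224. ]), array([33.1, 15.6]), 11.3) [0.4299 0.2229 0.0389] 0.043947682195390254
side bar contour (array([ 419.3, -227.6]), array([116.2,  44.3]), 68.2)
  screw 12 [ 0.4332 -0.197   0.0065]
  screw 9 [ 0.4072 -0.2603  0.0065]
  mid [ 0.4202 -0.2286  0.0065] yaw -22.32 0.0685
  grip depth 90 (array([ 420.1, -225.3]), array([50.9, 14.3]), 70.9)
  block 727 (array([468.4, 284.1]), array([36.4, 95.8]), 10.2) 0.0401
  block 177 (array([479.4, 220.9]), array([35.4, 25.9]), 10.4) 0.0402
  block 1 (array([432.7, 292.4]), array([0., 0.]), 0.0) 0.0393
  foot 1229 (array([424.6, 261.5]), array([ 61.5, 124.8]), 10.2)
  blue@38 146 (array([424.8, 229.2]), array([36.5, 19.4]), 9.7) [0.4255 0.2294 0.0385] 0.04536511568394759
```

```bash
cat > p.py <<'E'
from h import *
from scipy.spatial.transform import Rotation as Ro
import sys
def T(hd):
    a=np.radians(hd); y=np.array([np.cos(a),np.sin(a),0]); z=np.array([0,0,-1.]); return np.stack([np.cross(y,z),y,z],1)
def plan(wps):
    s=read_state(); p=np.array(s['position']); R=np.array(s['tcp_rot'])
    print('t',s['time_s'],'p',p.round(4),'hd',np.degrees(np.arctan2(R[1,1],R[0,1])).round(2),'tilt',R[2,:2].round(4),'F',np.round(s['force'],1),'op',round(s['opening']*87,1),'gf',s['grasp_force'],'j',np.round(s['joint_positions'],1))
    for w in wps:
        q=np.array(w[:3]); Rt=T(w[3]); d=R.T@(q-p)/.12; r=Ro.from_matrix(R.T@Rt).as_rotvec()/1.5
        print(w,'->',d.round(4),r.round(4),'' if max(abs(d).max(),abs(r).max())<=1 else 'TOO BIG'); p,R=q,Rt
if __name__=='__main__': plan(eval(sys.argv[1]))
E
python3 p.py '[(.285,.51,.22,58),(.37,.41,.22,45),(.42,.30,.22,35),(.44,.19,.22,22),(.45,.08,.22,8),(.45,-.035,.22,-5),(.44,-.145,.2,-15),(.4206,-.2273,.1,-22)]'
python3 -c "
from h import *
d=dict(np.load('top0.npz')); print(ray(d,373/1.4,305/1.4,.12))"
```

```text
t 0.1 p [0.1961 0.5927 0.2217] hd 71.68 tilt [ 0.0003 -0.0019] F [-0.8 -0.3 -0.8] op 87.3 gf 0.0 j [ 61.4  30.3  82.1  -0.   67.7 -10.2]
(0.285, 0.51, 0.22, 58) -> [-0.9197 -0.4217  0.0144] [-1.300e-03 -1.000e-04  1.591e-01] 
(0.37, 0.41, 0.22, 45) -> [-1.0423 -0.3313  0.    ] [0.     0.     0.1513] TOO BIG
(0.42, 0.3, 0.22, 35) -> [-0.9428 -0.3536  0.    ] [0.     0.     0.1164] 
(0.44, 0.19, 0.22, 22) -> [-0.8465 -0.3893  0.    ] [0.     0.     0.1513] 
(0.45, 0.08, 0.22, 8) -> [-0.8811 -0.2661  0.    ] [0.     0.     0.1629] 
(0.45, -0.035, 0.22, -5) -> [-0.949  -0.1334  0.    ] [0.     0.     0.1513] 
(0.44, -0.145, 0.2, -15) -> [-0.9204 -0.0031  0.1667] [0.     0.     0.1164] 
(0.4206, -0.2273, 0.1, -22) -> [-0.7043  0.0213  0.8333] [0.     0.     0.0814] 
[ 0.52161168 -0.00779994  0.12      ]
```

{"name": "drive_tool", "arguments": {"steps": [[60,-0.3,-0.14,0,0,0,0.05],[60,-0.6,-0.28,0,0,0,0.1],[60,-0.92,-0.42,0.01,0,0,0.16],[60,-0.92,-0.42,0.01,0,0,0.16]]}}

```text
time_s: 0.5
position: [0.2886, 0.5076, 0.2208]
tcp_rot: [[-0.844, 0.536, 0.0], [0.536, 0.844, -0.003], [-0.002, -0.002, -1.0]]
force: [0.1, 0.6, 0.3]
opening: 0.74
grasp_force: 0.0
```

{"name": "drive_tool", "arguments": {"steps": [[60,-0.35,-0.11,0,0,0,0.05],[60,-0.7,-0.22,0,0,0,0.1],[60,-1,-0.33,0,0,0,0.15],[60,-1,-0.33,0,0,0,0.15]]}}

```text
time_s: 0.9
position: [0.3682, 0.4109, 0.2211]
tcp_rot: [[-0.704, 0.71, 0.0], [0.71, 0.704, -0.001], [-0.001, -0.001, -1.0]]
force: [0.8, 0.5, -1.3]
opening: 0.688
grasp_force: 0.0
```

{"name": "drive_tool", "arguments": {"steps": [[60,-0.35,-0.12,0,0,0,0.04],[60,-0.7,-0.24,0,0,0,0.08],[60,-0.98,-0.35,0,0,0,0.12],[60,-0.98,-0.35,0,0,0,0.12]]}}

```text
time_s: 1.3
position: [0.4205, 0.2986, 0.2212]
tcp_rot: [[-0.567, 0.824, -0.0], [0.824, 0.567, -0.001], [-0.001, -0.001, -1.0]]
force: [0.2, 0.5, 0.3]
opening: 0.687
grasp_force: 0.0
```

{"name": "drive_tool", "arguments": {"steps": [[60,-0.3,-0.13,0,0,0,0.05],[60,-0.6,-0.26,0,0,0,0.1],[60,-0.85,-0.39,0,0,0,0.15],[60,-0.85,-0.39,0,0,0,0.15]]}}

```text
time_s: 1.7
position: [0.4392, 0.1889, 0.2212]
tcp_rot: [[-0.37, 0.929, -0.001], [0.929, 0.37, -0.0], [-0.0, -0.001, -1.0]]
force: [-1.0, 0.0, 0.3]
opening: 0.692
grasp_force: 0.0
```

{"name": "drive_tool", "arguments": {"steps": [[60,-0.3,-0.1,0,0,0,0.05],[60,-0.6,-0.2,0,0,0,0.1],[60,-0.88,-0.27,0,0,0,0.16],[60,-0.88,-0.27,0,0,0,0.16]]}}

```text
time_s: 2.1
position: [0.4495, 0.0791, 0.2215]
tcp_rot: [[-0.138, 0.99, 0.001], [0.99, 0.138, -0.0], [-0.0, 0.001, -1.0]]
force: [-0.8, 0.0, 0.3]
opening: 0.687
grasp_force: 0.0
```

{"name": "drive_tool", "arguments": {"steps": [[60,-0.3,-0.04,0,0,0,0.05],[60,-0.6,-0.09,0,0,0,0.1],[60,-0.95,-0.13,0,0,0,0.15],[60,-0.95,-0.13,0,0,0,0.15]]}}

```text
time_s: 2.5
position: [0.4508, -0.0369, 0.2216]
tcp_rot: [[0.086, 0.996, 0.002], [0.996, -0.086, -0.001], [-0.001, 0.002, -1.0]]
force: [0.4, 0.5, 0.4]
opening: 0.689
grasp_force: 0.0
```

```bash
python3 p.py '[(.435,-.145,.16,-15),(.4206,-.2273,.06,-22),(.4206,-.2273,.009,-22)]'
```

```text
t 2.5 p [ 0.4508 -0.0369  0.2216] hd -4.94 tilt [-0.0008  0.0024] F [0.4 0.5 0.4] op 59.9 gf 0.0 j [-18.9  17.  106.1  -0.   56.8 -13.9]
(0.435, -0.145, 0.16, -15) -> [-0.9084 -0.0546  0.5138] [0.0017 0.0004 0.117 ] 
(0.4206, -0.2273, 0.06, -22) -> [-0.6935  0.0616  0.8333] [0.     0.     0.0814] 
(0.4206, -0.2273, 0.009, -22) -> [0.    0.    0.425] [0. 0. 0.]
```

{"name": "drive_tool", "arguments": {"steps": [[45,-0.3,-0.02,0.17,0,0,0.04],[45,-0.6,-0.04,0.34,0,0,0.08],[45,-0.91,-0.05,0.51,0,0,0.12],[45,-0.91,-0.05,0.51,0,0,0.12]]}}

```text
time_s: 2.9
position: [0.4341, -0.1441, 0.1582]
tcp_rot: [[0.262, 0.965, -0.002], [0.965, -0.262, 0.002], [0.001, -0.002, -1.0]]
force: [0.2, -0.2, -0.6]
opening: 0.527
grasp_force: 0.0
```

{"name": "drive_tool", "arguments": {"steps": [[45,-0.23,0.02,0.28,0,0,0.03],[45,-0.46,0.04,0.55,0,0,0.06],[45,-0.69,0.06,0.83,0,0,0.08],[45,-0.69,0.06,0.83,0,0,0.08],[45,-0.69,0.06,0.83,0,0,0.08]]}}

```text
time_s: 3.4
position: [0.4196, -0.2229, 0.0601]
tcp_rot: [[0.373, 0.928, -0.002], [0.928, -0.373, 0.003], [0.002, -0.003, -1.0]]
force: [-0.3, 0.3, 0.4]
opening: 0.517
grasp_force: 0.0
```

```bash
python3 p.py '[(.4206,-.2273,.009,-22)]'
```

```text
t 3.4 p [ 0.4196 -0.2229  0.0601] hd -21.88 tilt [ 0.0017 -0.0025] F [-0.3  0.3  0.4] op 45.0 gf 0.0 j [-4.150e+01  3.520e+01  1.109e+02  1.000e-01  3.400e+01 -1.970e+01]
(0.4206, -0.2273, 0.009, -22) -> [-0.0315  0.0228  0.4256] [-0.0017 -0.0012  0.0014]
```

{"name": "drive_tool", "arguments": {"steps": [[40,-0.03,0.02,0.13,0,0,0],[40,-0.03,0.02,0.27,0,0,0],[40,-0.03,0.02,0.38,0,0,0],[40,-0.03,0.02,0.42,0,0,0],[40,-0.03,0.02,0.42,0,0,0]]}}

```text
time_s: 3.9
position: [0.4209, -0.2279, 0.011]
tcp_rot: [[0.372, 0.928, 0.001], [0.928, -0.372, -0.0], [0.0, 0.001, -1.0]]
force: [0.5, 0.0, -0.2]
opening: 0.463
grasp_force: 0.0
```

```bash
python3 p.py '[(.4206,-.2273,.009,-22)]'
```

```text
t 3.9 p [ 0.4209 -0.2279  0.011 ] hd -21.85 tilt [0.     0.0006] F [ 0.5  0.  -0.2] op 40.3 gf 0.0 j [-41.9  41.2 111.5   0.   27.3 -20. ]
(0.4206, -0.2273, 0.009, -22) -> [ 0.004  -0.0039  0.0169] [ 0.0004 -0.      0.0017]
```

{"name": "drive_tool", "arguments": {"steps": [[40,0,0,0.015,0,0,0],[5,0,0,0.015,0,0,0],[5,0,0,0.015,0,0,0],[5,0,0,0.015,0,0,0],[5,0,0,0.015,0,0,0],[5,0,0,0.015,0,0,0],[5,0,0,0.015,0,0,0],[5,0,0,0.015,0,0,0]]}}

```text
time_s: 4.7
position: [0.4201, -0.2295, 0.0085]
tcp_rot: [[0.375, 0.927, 0.0], [0.927, -0.375, -0.0], [-0.0, 0.0, -1.0]]
force: [-0.4, -0.6, 2.4]
opening: 0.132
grasp_force: 30.0
```

```bash
python3 p.py '[(.4206,-.2273,.12,-22),(.52,-.225,.16,-9),(.6244,-.2183,.16,3.8),(.6244,-.2183,.095,3.8)]'
```

```text
t 4.7 p [ 0.4201 -0.2295  0.0085] hd -22.01 tilt [-0.0002  0.0002] F [-0.4 -0.6  2.4] op 11.5 gf 29.99964863061905 j [-42.1  41.5 111.5  -0.   27.  -20. ]
(0.4206, -0.2273, 0.12, -22) -> [ 0.0186 -0.0026 -0.9294] [ 0.0002  0.0001 -0.0001] 
(0.52, -0.225, 0.16, -9) -> [ 0.3281  0.7608 -0.3333] [ 0.      0.     -0.1513] 
(0.6244, -0.2183, 0.16, 3.8) -> [0.1912 0.8506 0.    ] [ 0.      0.     -0.1489] 
(0.6244, -0.2183, 0.095, 3.8) -> [0.     0.     0.5417] [0. 0. 0.]
```

{"name": "drive_tool", "arguments": {"steps": [[5,0,0,-0.15,0,0,0],[5,0,0,-0.4,0,0,0],[5,0,0,-0.7,0,0,0],[5,0.02,0,-0.93,0,0,0],[5,0.02,0,-0.93,0,0,0]]}}

```text
time_s: 5.2
position: [0.4227, -0.2283, 0.1228]
tcp_rot: [[0.374, 0.927, 0.005], [0.927, -0.374, -0.005], [-0.002, 0.007, -1.0]]
force: [0.6, -0.2, -1.3]
opening: 0.135
grasp_force: 30.0
```

{"name": "drive_tool", "arguments": {"steps": [[5,0.05,0.13,-0.06,0,0,-0.03],[5,0.12,0.3,-0.15,0,0,-0.06],[5,0.2,0.5,-0.25,0,0,-0.1],[5,0.28,0.66,-0.33,0,0,-0.13],[5,0.33,0.76,-0.33,0,0,-0.15],[5,0.33,0.76,-0.33,0,0,-0.15]]}}

```text
time_s: 5.8
position: [0.5212, -0.2243, 0.1582]
tcp_rot: [[0.157, 0.988, -0.001], [0.988, -0.157, 0.0], [0.0, -0.001, -1.0]]
force: [0.7, 0.5, -1.7]
opening: 0.135
grasp_force: 30.0
```

{"name": "drive_tool", "arguments": {"steps": [[5,0.04,0.15,0,0,0,-0.03],[5,0.08,0.35,0,0,0,-0.06],[5,0.12,0.55,0,0,0,-0.1],[5,0.16,0.75,0,0,0,-0.13],[5,0.19,0.85,0,0,0,-0.15],[5,0.19,0.85,0,0,0,-0.15],[5,0.19,0.85,0,0,0,-0.15]]}}

```text
time_s: 6.5
position: [0.6224, -0.2177, 0.1577]
tcp_rot: [[-0.065, 0.998, -0.005], [0.998, 0.065, 0.002], [0.002, -0.004, -1.0]]
force: [-0.7, -0.4, -1.0]
opening: 0.134
grasp_force: 30.0
```

```bash
python3 p.py '[(.6244,-.2183,.12,3.8)]'
python3 - <<'E'
from h import *
o=[]
for n,u,v in(('top',312,136),('side',245,118)):
    d=cap(n); np.savez(n+'1.npz',**d); o.append(cv2.resize(d['color'][v:v+75,u:u+78],None,fx=5,fy=5,interpolation=0))
cv2.imwrite('pics/d1.png',np.hstack(o))
E
```

```text
t 6.5 p [ 0.6224 -0.2177  0.1577] hd 3.73 tilt [ 0.0022 -0.0044] F [-0.7 -0.4 -1. ] op 11.7 gf 29.998950362205505 j [-29.   37.1  80.   -0.   63.2 -32.7]
(0.6244, -0.2183, 0.12, 3.8) -> [-0.0069  0.0177  0.3144] [-0.0029 -0.0014 -0.0009]
```

View pics/d1.png

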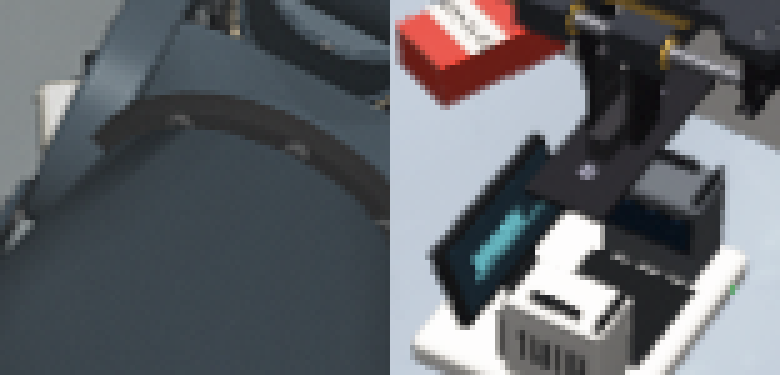

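The side view shows the bar level over the gate, with its +y screw at crop (586,172). The top view is hidden by the arm.

```bash
python3 p.py '[(.6244,-.2183,.12,3.8)]'
python3 - <<'E'
from m import *
d=cap('side'); np.savez('side2.npz',**d); W=cloud(d); x,y,z=[W[...,i] for i in range(3)]
V=cv2.cvtColor(d['color'],cv2.COLOR_BGR2HSV)[...,2]
s=read_state(); p=np.array(s['position']); R=np.array(s['tcp_rot']); zb=p[2]-.0085
sub=np.zeros(V.shape,bool); sub[148:157,279:290]=1
m=comp(sub&(V>95),1)[0]; v,u=np.nonzero(m); w=V[m]-60.
q=ray(d,(u*w).sum()/w.sum(),(v*w).sum()/w.sum(),zb+.0065); print('screw',m.sum(),q.round(4),'in tool',(R.T@(q-p)).round(4))
m=comp((abs(z-zb-.005)<.006)&(V<90)&(y>-.3)&(y<-.13)&(x>.57)&(x<.67),1)[0]; print(m.sum(),rect(W[m]),np.median(z[m]),zb)
L=(W[m]-p)@R; print('tool-frame extents',np.percentile(L,[1,3,97,99],axis=0).round(4).tolist())
# reader in side ray view: lamp window/head
d0=dict(np.load('side0.npz'))
E
```

```text
t 6.6 p [ 0.6227 -0.218   0.1586] hd 3.71 tilt [ 0.0015 -0.003 ] F [ 0.5 -1.6 -0.8] op 11.9 gf 29.99897003173828 j [-29.   37.   80.   -0.   63.2 -32.7]
(0.6244, -0.2183, 0.12, 3.8) -> [-0.004   0.0152  0.3214] [-0.002 -0.001 -0.001] 
screw 10 [ 0.6205 -0.1826  0.1569] in tool [ 0.0356 -0.0002  0.002 ]
375 (array([ 621. , -215.3]), array([ 45.1, 119.4]), 3.6) 0.15623289844402052 0.15042840983545047
tool-frame extents [[-0.052, -0.024, -0.0019], [-0.0501, -0.0232, -0.0009], [0.0607, 0.0181, 0.0064], [0.0619, 0.0191, 0.0073]]
```

{"name": "drive_tool", "arguments": {"steps": [[5,-0.01,0.01,0.1,0,0,0],[5,-0.017,0.018,0.25,0,0,-0.001],[5,-0.017,0.018,0.4,0,0,-0.001],[5,-0.017,0.018,0.5,0,0,-0.001],[5,-0.017,0.018,0.5,0,0,-0.001],[5,-0.017,0.018,0.5,0,0,-0.001],[5,-0.017,0.018,0.5,0,0,-0.001]]}}

```text
time_s: 7.35
position: [0.6276, -0.2205, 0.1005]
tcp_rot: [[-0.067, 0.998, 0.002], [0.998, 0.067, -0.001], [-0.001, 0.002, -1.0]]
force: [0.2, -0.4, -2.2]
opening: 0.135
grasp_force: 30.0
```

```bash
python3 p.py '[(.6249,-.2200,.0885,3.8)]'
python3 - <<'E'
from m import *
d=cap('side'); W=cloud(d); x,y,z=[W[...,i] for i in range(3)]
V=cv2.cvtColor(d['color'],cv2.COLOR_BGR2HSV)[...,2]
cv2.imwrite('pics/e1.png',cv2.resize(d['color'][118:193,245:345],None,fx=8,fy=8,interpolation=cv2.INTER_CUBIC))
s=read_state(); p=np.array(s['position']); R=np.array(s['tcp_rot']); zb=p[2]-.0085
m=comp((abs(z-zb-.006)<.005)&(V<90)&(y>-.3)&(y<-.13)&(x>.57)&(x<.67),1)[0]; print(m.sum(),rect(W[m]),np.median(z[m]),zb)
E
```

```text
t 7.35 p [ 0.6276 -0.2205  0.1005] hd 3.87 tilt [-0.0011  0.0016] F [ 0.2 -0.4 -2.2] op 11.7 gf 29.99906301498413 j [-29.   41.4  81.6  -0.   56.9 -32.8]
(0.6249, -0.22, 0.0885, 3.8) -> [ 0.0059 -0.0227  0.0996] [0.0011 0.0007 0.0008] 
333 (array([ 625.6, -215.2]), array([ 45. , 113.9]), 2.6) 0.09811449336483075 0.09211427172141709
```

View pics/e1.png

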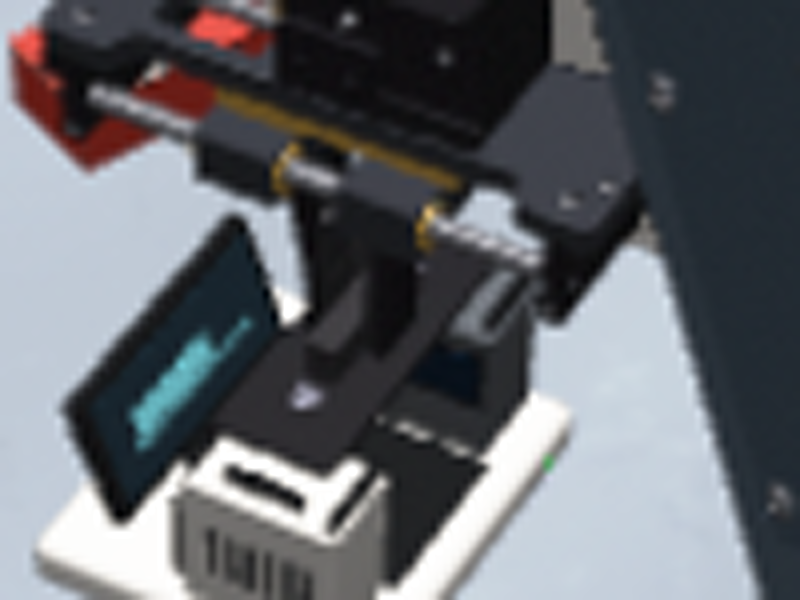

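The picture shows the bar just above the heads, slightly too far back; the front lips stay uncovered at (350,500) and (510,300). I'll correct x by about -2.5 mm and then lower it.

{"name": "drive_tool", "arguments": {"steps": [[5,0.003,-0.01,0,0,0,0],[5,0.003,-0.02,0,0,0,0],[5,0.003,-0.02,0,0,0,0],[5,0.003,-0.02,0,0,0,0]]}}

```text
time_s: 7.8
position: [0.6246, -0.2199, 0.0998]
tcp_rot: [[-0.067, 0.998, 0.0], [0.998, 0.067, -0.0], [-0.0, 0.0, -1.0]]
force: [0.8, -0.3, -1.3]
opening: 0.129
grasp_force: 30.0
```

```bash
python3 p.py '[(.6249,-.2200,.0885,3.8)]'
python3 - <<'E'
from m import *
for i in range(2):
    d=cap('side'); W=cloud(d); x,y,z=[W[...,i] for i in range(3)]
    V=cv2.cvtColor(d['color'],cv2.COLOR_BGR2HSV)[...,2]
    s=read_state(); p=np.array(s['position']); zb=p[2]-.0085
    m=comp((abs(z-zb-.006)<.005)&(V<90)&(y>-.3)&(y<-.13)&(x>.57)&(x<.67),1)[0]; print(p.round(4),m.sum(),rect(W[m]),np.median(z[m]),zb)
E
```

```text
t 7.8 p [ 0.6246 -0.2199  0.0998] hd 3.87 tilt [-0.0002  0.0002] F [ 0.8 -0.3 -1.3] op 11.2 gf 29.998968243598938 j [-29.   41.3  82.    0.   56.6 -32.9]
(0.6249, -0.22, 0.0885, 3.8) -> [-0.001   0.0027  0.0939] [0.0002 0.0001 0.0008] 
[ 0.6246 -0.2199  0.0997] 309 (array([ 621.8, -213.1]), array([ 43.1, 111. ]), 3.8) 0.09741959661553812 0.09119383408408432
[ 0.6246 -0.2199  0.0996] 316 (array([ 620.9, -213.4]), array([ 43.1, 112.4]), 1.8) 0.09737704245786455 0.09114027739151856
```

{"name": "drive_tool", "arguments": {"steps": [[5,-0.001,0.004,0.02,0,0,0],[5,-0.001,0.004,0.04,0,0,0],[5,-0.001,0.004,0.06,0,0,0],[5,-0.001,0.004,0.075,0,0,0],[5,-0.001,0.004,0.09,0,0,0],[5,-0.001,0.004,0.095,0,0,0],[5,-0.001,0.004,0.095,0,0,0]]}}

```text
time_s: 8.6
position: [0.6249, -0.22, 0.0885]
tcp_rot: [[-0.067, 0.998, -0.0], [0.998, 0.067, -0.0], [-0.0, -0.0, -1.0]]
force: [-1.5, 0.8, 1.0]
opening: 0.13
grasp_force: 30.0
```

```bash
python3 p.py '[(.6250,-.2200,.0885,3.8)]'
```

```text
t 8.6 p [ 0.6249 -0.22    0.0885] hd 3.87 tilt [-0.     -0.0001] F [-1.5  0.8  1. ] op 11.3 gf 29.999685287475586 j [-29.   42.2  82.3  -0.   55.5 -32.9]
(0.625, -0.22, 0.0885, 3.8) -> [-0.0003  0.0005  0.0001] [-0.0001  0.      0.0008]
```

{"name": "drive_tool", "arguments": {"steps": [[5,0,0,0.005,0,0,0],[5,0,0,0.01,0,0,0],[5,0,0,0.01,0,0,0]]}}

```text
time_s: 8.9
position: [0.625, -0.2199, 0.0885]
tcp_rot: [[-0.068, 0.998, 0.0], [0.998, 0.068, -0.0], [-0.0, 0.0, -1.0]]
force: [-3.1, 1.7, 6.5]
opening: 0.136
grasp_force: 30.0
```

```bash
python3 p.py '[]'
```

```text
t 8.9 p [ 0.625  -0.2199  0.0885] hd 3.88 tilt [-0.0002  0.0001] F [-3.1  1.7  6.5] op 11.8 gf 30.000885128974915 j [-29.   42.2  82.3  -0.   55.5 -32.9]
```

{"name": "drive_tool", "arguments": {"steps": [[12,0,0,-0.008,0,0,0],[30,0,0,-0.008,0,0,0],[30,0,0,-0.008,0,0,0],[30,0,0,-0.008,0,0,0],[30,0,0,-0.05,0,0,0],[30,0,0,-0.2,0,0,0],[30,0,0,-0.5,0,0,0],[30,0,0,-0.9,0,0,0]]}}

```text
time_s: 9.7
position: [0.6235, -0.2192, 0.1937]
tcp_rot: [[-0.067, 0.998, -0.005], [0.998, 0.067, 0.003], [0.003, -0.005, -1.0]]
force: [0.9, -1.1, -0.1]
opening: 0.345
grasp_force: 0.0
```

```bash
python3 p.py '[(.54,-.14,.22,25),(.48,-.04,.22,48),(.45,.07,.22,68),(.44,.17,.2,85),(.427,.2257,.09,99.7)]'
```

```text
t 9.7 p [ 0.6235 -0.2192  0.1937] hd 3.86 tilt [ 0.0032 -0.0049] F [ 0.9 -1.1 -0.1] op 30.0 gf 0.0 j [-29.   34.9  77.9  -0.   67.5 -32.9]
(0.54, -0.14, 0.22, 25) -> [ 0.7062 -0.6508 -0.2139] [-0.0028 -0.0027 -0.246 ] 
(0.48, -0.04, 0.22, 48) -> [ 0.9666 -0.101   0.    ] [ 0.      0.     -0.2676] 
(0.45, 0.07, 0.22, 68) -> [0.7992 0.5139 0.    ] [ 0.      0.     -0.2327] 
(0.44, 0.17, 0.2, 85) -> [0.3894 0.7414 0.1667] [ 0.      0.     -0.1978] 
(0.427, 0.2257, 0.09, 99.7) -> [0.1484 0.453  0.9167] [ 0.     0.    -0.171]
```

{"name": "drive_tool", "arguments": {"steps": [[30,0.24,-0.22,-0.07,0,0,-0.08],[30,0.48,-0.44,-0.14,0,0,-0.16],[30,0.7,-0.65,-0.15,0,0,-0.25],[30,0.7,-0.65,-0.15,0,0,-0.25]]}}

```text
time_s: 10.1
position: [0.537, -0.1375, 0.2133]
tcp_rot: [[-0.431, 0.902, -0.005], [0.902, 0.432, 0.003], [0.005, -0.003, -1.0]]
force: [0.3, -0.2, 0.1]
opening: 0.347
grasp_force: 0.0
```

{"name": "drive_tool", "arguments": {"steps": [[40,0.32,-0.03,0,0,0,-0.09],[40,0.64,-0.07,0,0,0,-0.18],[40,0.97,-0.1,0,0,0,-0.27],[40,0.97,-0.1,0,0,0,-0.27]]}}

```text
time_s: 10.5
position: [0.4773, -0.0378, 0.2128]
tcp_rot: [[-0.752, 0.659, -0.004], [0.659, 0.752, 0.002], [0.005, -0.001, -1.0]]
force: [-0.1, -0.5, 0.2]
opening: 0.458
grasp_force: 0.0
```

{"name": "drive_tool", "arguments": {"steps": [[40,0.27,0.17,0,0,0,-0.08],[40,0.54,0.34,0,0,0,-0.16],[40,0.8,0.51,0,0,0,-0.23],[40,0.8,0.51,0,0,0,-0.23]]}}

```text
time_s: 10.9
position: [0.4485, 0.0708, 0.2131]
tcp_rot: [[-0.931, 0.366, -0.001], [0.366, 0.931, 0.001], [0.001, 0.001, -1.0]]
force: [-0.4, -0.3, -0.2]
opening: 0.464
grasp_force: 0.0
```

```bash
python3 p.py '[(.44,.17,.2,85),(.427,.2257,.09,99.7)]'
python3 - <<'E'
from m import *
o=[]
for n,u,v in(('top',312,130),('side',245,130)):
    d=cap(n); np.savez(n+'3.npz',**d); W=cloud(d); x,y,z=[W[...,i] for i in range(3)]
    o.append(cv2.resize(d['color'][v:v+70,u:u+78],None,fx=5,fy=5,interpolation=0))
    V=cv2.cvtColor(d['color'],cv2.COLOR_BGR2HSV)[...,2]
    reg=(y<-.13)&(y>-.31)&(x>.57)&(x<.68)&(z>.076)&(z<.12)
    A=W[reg]; c=np.array([.6249,-.2185]); a=np.radians(3.8); L=(A[:,:2]-c)@np.array([[np.cos(a),-np.sin(a)],[np.sin(a),np.cos(a)]])
    for lo,hi in((-.056,-.042),(.042,.056)):
        k=(abs(L[:,0])<.018)&(L[:,1]>lo)&(L[:,1]<hi); print(n,'plate end height',k.sum(),np.median(A[k,2]).round(4))
    k=(A[:,2]>.097); print(' grip',rect(A[k]),np.median(A[k,2]))
cv2.imwrite('pics/f1.png',np.hstack(o))
E
```

```text
t 10.9 p [0.4485 0.0708 0.2131] hd 68.54 tilt [0.001  0.0008] F [-0.4 -0.3 -0.2] op 40.4 gf 0.0 j [-5.200e+00  1.790e+01  1.064e+02  1.000e-01  5.570e+01 -7.380e+01]
(0.44, 0.17, 0.2, 85) -> [0.3685 0.7436 0.1101] [ 0.0006 -0.0006 -0.1915] 
(0.427, 0.2257, 0.09, 99.7) -> [0.1484 0.453  0.9167] [ 0.     0.    -0.171] 
top plate end height 83 0.0854
top plate end height 81 0.0855
 grip (array([ 625.3, -217.8]), array([13.2, 48.9]), 4.3) 0.10132111559003479
side plate end height 0 nan
side plate end height 0 nan
 grip (array([0., 0.]), array([0., 0.]), 0.0) nan
  return _methods._mean(a, axis=axis, dtype=dtype,
  ret = ret.dtype.type(ret / rcount)
```

View pics/f1.png

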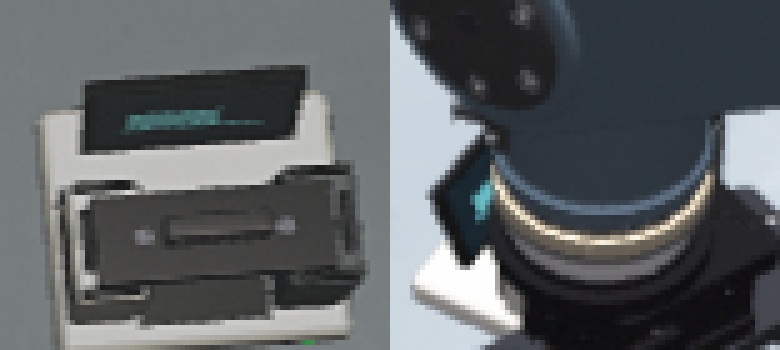

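f1: the bar lies inside the lips, and both ends read 85.5 mm, so it is seated flat. Next is the key.

{"name": "drive_tool", "arguments": {"steps": [[40,0.13,0.25,0.04,0,0,-0.07],[40,0.25,0.5,0.08,0,0,-0.13],[40,0.37,0.74,0.11,0,0,-0.19],[40,0.37,0.74,0.11,0,0,-0.19]]}}

```text
time_s: 11.4
position: [0.442, 0.1684, 0.1995]
tcp_rot: [[-0.996, 0.092, 0.001], [0.092, 0.996, 0.001], [-0.001, 0.001, -1.0]]
force: [1.7, -0.3, -0.7]
opening: 0.464
grasp_force: 0.0
```

{"name": "drive_tool", "arguments": {"steps": [[40,0.07,0.22,0.25,0,0,-0.08],[40,0.14,0.45,0.5,0,0,-0.17],[40,0.15,0.45,0.75,0,0,-0.17],[40,0.15,0.45,0.92,0,0,-0.17],[40,0.15,0.45,0.92,0,0,-0.17],[40,0.15,0.45,0.92,0,0,-0.17]]}}

```text
time_s: 12.0
position: [0.4295, 0.2214, 0.0894]
tcp_rot: [[-0.987, -0.158, 0.0], [-0.158, 0.987, -0.0], [-0.0, -0.0, -1.0]]
force: [-0.1, 0.1, -0.1]
opening: 0.46
grasp_force: 0.0
```

```bash
python3 p.py '[(.427,.2257,.0135,99.7)]'
python3 - <<'E'
from h import *
d=cap('side'); cv2.imwrite('pics/g1.png',cv2.resize(d['color'][290:390,180:300],None,fx=6,fy=6,interpolation=cv2.INTER_CUBIC))
E
```

```text
t 12.0 p [0.4295 0.2214 0.0894] hd 99.11 tilt [-0.0003 -0.0003] F [-0.1  0.1 -0.1] op 40.0 gf 0.0 j [ 14.   32.2 109.   -0.   38.8 -85.1]
(0.427, 0.2257, 0.0135, 99.7) -> [0.0148 0.0392 0.6324] [-0.0002  0.0002 -0.0069]
```

View pics/g1.png

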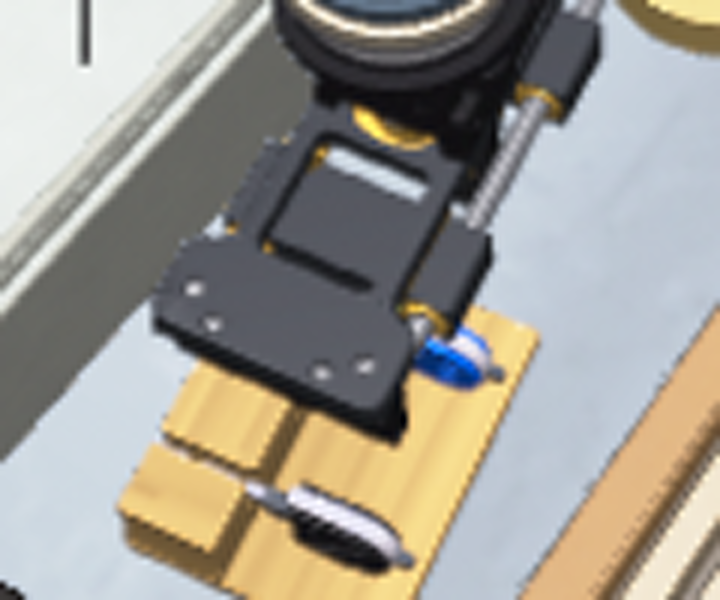

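g1: the hand is above the blue key (455,360) and the black key is clear. I'll correct sideways and lower.

{"name": "drive_tool", "arguments": {"steps": [[40,0.015,0.04,0.05,0,0,-0.007],[40,0.015,0.04,0.2,0,0,-0.007],[40,0.015,0.04,0.38,0,0,-0.007],[40,0.015,0.04,0.52,0,0,-0.007],[40,0.015,0.04,0.6,0,0,-0.007],[40,0.015,0.04,0.62,0,0,-0.007],[40,0.015,0.04,0.62,0,0,-0.007]]}}

```text
time_s: 12.75
position: [0.4258, 0.2269, 0.0152]
tcp_rot: [[-0.985, -0.171, 0.001], [-0.171, 0.985, 0.0], [-0.001, 0.0, -1.0]]
force: [-0.2, 0.3, 0.9]
opening: 0.462
grasp_force: 0.0
```

```bash
python3 p.py '[(.427,.2257,.0135,99.7)]'
```

```text
t 12.75 p [0.4258 0.2269 0.0152] hd 99.87 tilt [-0.0006  0.    ] F [-0.2  0.3  0.9] op 40.2 gf 0.0 j [ 14.8  40.8 110.9   0.   28.3 -85.1]
(0.427, 0.2257, 0.0135, 99.7) -> [-0.0083 -0.0119  0.0143] [0.     0.0004 0.0019]
```

{"name": "drive_tool", "arguments": {"steps": [[40,-0.008,-0.01,0.01,0,0,0.001],[25,-0.008,-0.01,0.01,0,0,0.001],[20,-0.008,-0.01,0.01,0,0,0.001],[16,-0.008,-0.01,0.01,0,0,0.001],[16,-0.008,-0.01,0.01,0,0,0.001]]}}

```text
time_s: 13.25
position: [0.4267, 0.2258, 0.014]
tcp_rot: [[-0.985, -0.17, 0.0], [-0.17, 0.985, 0.0], [-0.0, 0.0, -1.0]]
force: [0.4, 0.3, -0.5]
opening: 0.222
grasp_force: 0.0
```

```bash
python3 p.py '[(.427,.2257,.0135,99.7)]'
```

```text
t 13.25 p [0.4267 0.2258 0.014 ] hd 99.78 tilt [-0.0003  0.    ] F [ 0.4  0.3 -0.5] op 19.3 gf 0.0 j [ 14.6  40.9 110.9   0.   28.2 -85.2]
(0.427, 0.2257, 0.0135, 99.7) -> [-0.0021 -0.0014  0.0038] [0.     0.0002 0.0009]
```

{"name": "drive_tool", "arguments": {"steps": [[14,0,0,0,0,0,0],[12,0,0,0,0,0,0],[5,0,0,0,0,0,0],[5,0,0,0,0,0,0],[5,0,0,0,0,0,0]]}}

```text
time_s: 13.75
position: [0.4266, 0.2258, 0.0137]
tcp_rot: [[-0.985, -0.17, -0.0], [-0.17, 0.985, -0.0], [0.0, 0.0, -1.0]]
force: [0.2, -0.0, 0.5]
opening: 0.136
grasp_force: 30.0
```

```bash
python3 p.py '[(.427,.2257,.1135,99.7)]'
```

```text
t 13.75 p [0.4266 0.2258 0.0137] hd 99.78 tilt [0.0001 0.    ] F [ 0.2 -0.   0.5] op 11.8 gf 29.999889694154263 j [ 14.6  40.9 110.9   0.   28.2 -85.2]
(0.427, 0.2257, 0.1135, 99.7) -> [-0.003  -0.0017 -0.8313] [ 0.     -0.0001  0.001 ]
```

{"name": "drive_tool", "arguments": {"steps": [[5,0,0,-0.05,0,0,0],[5,0,0,-0.15,0,0,0],[5,0,0,-0.3,0,0,0],[5,0,0,-0.5,0,0,0],[5,0,0,-0.7,0,0,0],[5,0,0,-0.9,0,0,0],[5,0,0,-0.95,0,0,0],[5,0,0,-0.95,0,0,0]]}}

```text
time_s: 14.55
position: [0.4272, 0.226, 0.1291]
tcp_rot: [[-0.985, -0.17, 0.003], [-0.17, 0.985, 0.001], [-0.003, 0.0, -1.0]]
force: [-0.5, -0.4, -1.0]
opening: 0.136
grasp_force: 30.0
```

```bash
python3 p.py '[(.435,.12,.14,99),(.45,.01,.14,97),(.45,-.1,.14,95),(.4634,-.2,.14,93.8),(.4634,-.2287,.0477,93.8)]'
python3 - <<'E'
from h import *
d=cap('side'); cv2.imwrite('pics/g2.png',cv2.resize(d['color'][250:390,160:320],None,fx=4,fy=4,interpolation=cv2.INTER_CUBIC))
E
```

```text
t 14.55 p [0.4272 0.226  0.1291] hd 99.79 tilt [-0.0031  0.0002] F [-0.5 -0.4 -1. ] op 11.8 gf 29.999853449407965 j [ 14.6  28.  107.4  -0.   44.4 -85.2]
(0.435, 0.12, 0.14, 99) -> [ 0.0862 -0.8816 -0.0917] [0.0002 0.0021 0.0091] 
(0.45, 0.01, 0.14, 97) -> [ 0.0199 -0.9249  0.    ] [0.     0.     0.0233] 
(0.45, -0.1, 0.14, 95) -> [ 0.1117 -0.9098  0.    ] [0.     0.     0.0233] 
(0.4634, -0.2, 0.14, 93.8) -> [-0.0386 -0.8399  0.    ] [0.    0.    0.014] 
(0.4634, -0.2287, 0.0477, 93.8) -> [ 0.0159 -0.2386  0.7692] [0. 0. 0.]
```

View pics/g2.png

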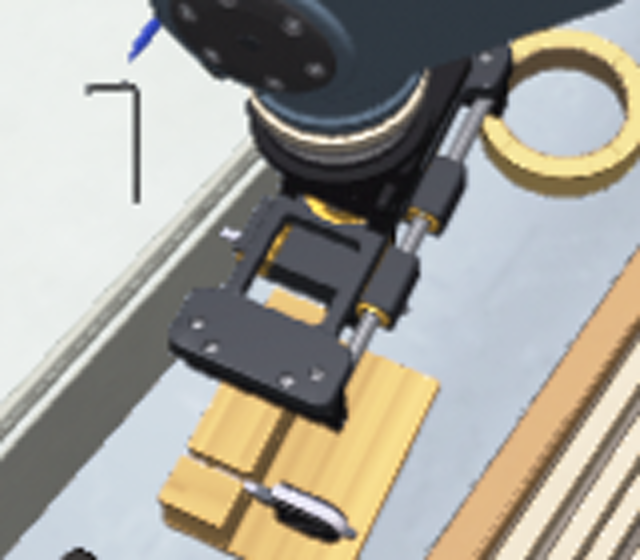

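g2: the blue key has left the rest, with its blade tip showing at (232,235). The black key is unmoved.

{"name": "drive_tool", "arguments": {"steps": [[5,0.01,-0.1,-0.02,0,0,0],[5,0.03,-0.28,-0.05,0,0,0.003],[5,0.05,-0.48,-0.08,0,0,0.006],[5,0.07,-0.68,-0.09,0,0.002,0.009],[5,0.09,-0.88,-0.09,0,0.002,0.009]]}}

```text
time_s: 15.1
position: [0.4332, 0.1183, 0.1377]
tcp_rot: [[-0.988, -0.157, -0.005], [-0.157, 0.988, -0.001], [0.005, 0.0, -1.0]]
force: [1.1, -0.5, -1.3]
opening: 0.139
grasp_force: 30.0
```

{"name": "drive_tool", "arguments": {"steps": [[5,0,-0.2,0,0,0,0.005],[5,0.01,-0.4,0,0,0,0.01],[5,0.01,-0.6,0,0,0,0.015],[5,0.02,-0.8,0,0,0,0.02],[5,0.02,-0.92,0,0,0,0.023]]}}

```text
time_s: 15.6
position: [0.4481, 0.0084, 0.1375]
tcp_rot: [[-0.993, -0.121, -0.006], [-0.121, 0.993, -0.0], [0.006, 0.0, -1.0]]
force: [0.2, 0.8, -0.9]
opening: 0.131
grasp_force: 30.0
```

{"name": "drive_tool", "arguments": {"steps": [[5,0.02,-0.2,0,0,0,0.005],[5,0.04,-0.4,0,0,0,0.01],[5,0.06,-0.6,0,0,0,0.015],[5,0.09,-0.8,0,0,0,0.02],[5,0.11,-0.91,0,0,0,0.023]]}}

```text
time_s: 16.1
position: [0.4484, -0.1015, 0.1376]
tcp_rot: [[-0.996, -0.086, -0.005], [-0.086, 0.996, 0.0], [0.005, 0.0, -1.0]]
force: [-0.2, -0.1, -0.2]
opening: 0.133
grasp_force: 30.0
```

{"name": "drive_tool", "arguments": {"steps": [[5,-0.01,-0.2,0,0,0,0.005],[5,-0.02,-0.4,0,0,0,0.01],[5,-0.03,-0.6,0,0,0,0.014],[5,-0.04,-0.78,0,0,0,0.014],[5,-0.04,-0.84,0,0,0,0.014],[5,-0.04,-0.84,0,0,0,0.014],[5,-0.04,-0.84,0,0,0,0.014]]}}

```text
time_s: 16.8
position: [0.4618, -0.1982, 0.1381]
tcp_rot: [[-0.998, -0.067, -0.005], [-0.067, 0.998, 0.001], [0.005, 0.002, -1.0]]
force: [0.4, 0.1, -2.2]
opening: 0.137
grasp_force: 30.0
```

```bash
python3 p.py '[(.4634,-.2287,.0477,93.8)]'
python3 - <<'E'
from h import *
d=cap('side'); np.savez('side5.npz',**d); cv2.imwrite('pics/k1.png',cv2.resize(d['color'][130:240,240:400],None,fx=5,fy=5,interpolation=cv2.INTER_CUBIC))
E
```

```text
t 16.8 p [ 0.4618 -0.1982  0.1381] hd 93.85 tilt [0.0049 0.0017] F [ 0.4  0.1 -2.2] op 11.9 gf 29.99983094749041 j [-3.590e+01  2.830e+01  1.040e+02 -1.000e-01  4.790e+01 -1.297e+02]
(0.4634, -0.2287, 0.0477, 93.8) -> [-3.000e-04 -2.555e-01  7.528e-01] [ 0.0011 -0.0033  0.0006]
```

View pics/k1.png

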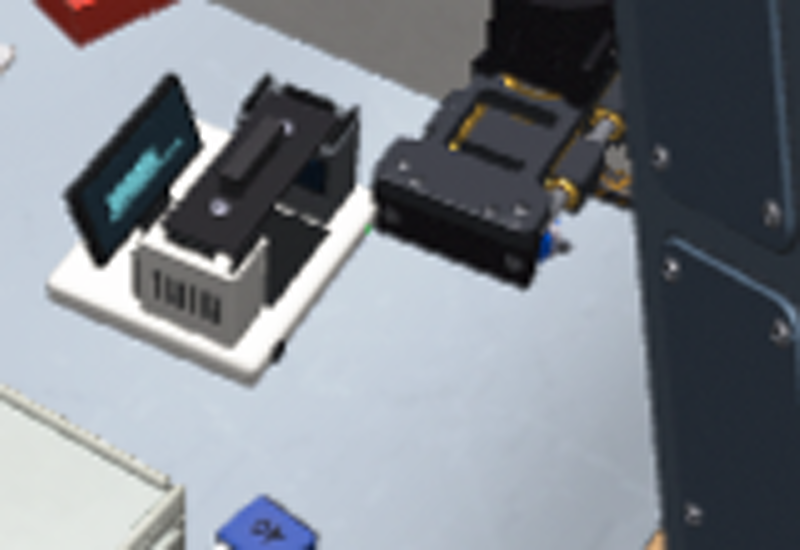

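k1: the bar is on the reader, and the hand is in front with the key, its blue end at (545,245). I'll lower it and then drive in.

{"name": "drive_tool", "arguments": {"steps": [[5,0,-0.04,0.08,0,-0.003,0],[5,0,-0.1,0.2,0,-0.003,0],[5,0,-0.2,0.35,0,-0.003,0],[5,0,-0.25,0.52,0,-0.003,0],[5,0,-0.25,0.66,0,-0.003,0],[5,0,-0.25,0.75,0,-0.003,0],[5,0,-0.25,0.75,0,-0.003,0],[5,0,-0.25,0.75,0,-0.003,0]]}}

```text
time_s: 17.65
position: [0.4645, -0.2291, 0.0486]
tcp_rot: [[-0.998, -0.068, 0.001], [-0.068, 0.998, 0.0], [-0.001, -0.0, -1.0]]
force: [-0.5, 0.5, -0.6]
opening: 0.138
grasp_force: 30.0
```

```bash
python3 p.py '[(.5232,-.2247,.0477,93.8),(.5731,-.2214,.0477,93.8)]'
python3 - <<'E'
from m import *
a=np.radians(3.8); B=np.array([[np.cos(a),-np.sin(a)],[np.sin(a),np.cos(a)]])  # cols reader axes
for n in('top','side'):
    d=cap(n); np.savez(n+'6.npz',**d); W=cloud(d); x,y,z=[W[...,i] for i in range(3)]
    H,S,V=cv2.split(cv2.cvtColor(d['color'],cv2.COLOR_BGR2HSV))
    m=(x>.40)&(x<.50)&(abs(y+.2287)<.03)&(S>110)&(H>100)&(H<125)&(z>.02); print(n,'blue',m.sum(),np.nanmedian(W[m],0) if m.any() else '')
    L=(W[...,:2]-[.4634,-.2287])@B
    for x0 in (.033,.04,.05,.06,.07,.075):
        m=(abs(L[...,0]-x0)<.005)&(abs(L[...,1])<.012)&(z>.04)&(z<.08)
        if m.any(): print('  blade',x0,m.sum(),np.median(L[m],0).round(4),np.median(z[m]).round(4),L[m][:,0].max().round(4))
E
```

```text
t 17.65 p [ 0.4645 -0.2291  0.0486] hd 93.89 tilt [-0.0013 -0.    ] F [-0.5  0.5 -0.6] op 12.0 gf 29.99985945993103 j [-3.870e+01  3.820e+01  1.052e+02  1.000e-01  3.660e+01 -1.326e+02]
(0.5232, -0.2247, 0.0477, 93.8) -> [-0.4904  0.0031  0.008 ] [-0.      0.0008  0.001 ] 
(0.5731, -0.2214, 0.0477, 93.8) -> [-4.167e-01 -1.000e-04  0.000e+00] [0. 0. 0.] 
top blue 0 
side blue 4 [ 0.44841418 -0.22528053  0.06036204]
```

{"name": "drive_tool", "arguments": {"steps": [[5,-0.06,0.003,0.008,0,0,0.001],[5,-0.15,0.003,0.008,0,0,0.001],[5,-0.26,0.003,0.008,0,0,0.001],[5,-0.37,0.003,0.008,0,0,0.001],[5,-0.45,0.003,0.008,0,0,0.001],[5,-0.49,0.003,0.008,0,0,0.001],[5,-0.49,0.003,0.008,0,0,0.001]]}}

```text
time_s: 18.45
position: [0.524, -0.225, 0.0477]
tcp_rot: [[-0.998, -0.067, 0.002], [-0.067, 0.998, -0.001], [-0.002, -0.001, -1.0]]
force: [-0.1, -0.3, -0.4]
opening: 0.137
grasp_force: 30.0
```

```bash
python3 p.py '[(.5731,-.2214,.0477,93.8)]'
```

```text
t 18.45 p [ 0.524  -0.225   0.0477] hd 93.82 tilt [-0.0019 -0.0006] F [-0.1 -0.3 -0.4] op 11.9 gf 29.99986615497619 j [-3.450e+01  4.060e+01  9.760e+01  1.000e-01  4.180e+01 -1.283e+02]
(0.5731, -0.2214, 0.0477, 93.8) -> [-0.41    0.0029  0.0005] [-0.0004  0.0013  0.0002]
```

{"name": "drive_tool", "arguments": {"steps": [[5,-0.06,0.001,0,0,0.001,0],[5,-0.14,0.002,0,0,0.001,0],[5,-0.23,0.003,0,0,0.001,0],[5,-0.31,0.003,0,0,0.001,0],[5,-0.37,0.003,0,0,0.001,0],[5,-0.41,0.003,0,0,0.001,0],[5,-0.41,0.003,0,0,0.001,0],[5,-0.41,0.003,0,0,0.001,0]]}}

```text
time_s: 19.25
position: [0.5719, -0.2214, 0.0477]
tcp_rot: [[-0.998, -0.066, -0.001], [-0.066, 0.998, 0.0], [0.001, 0.0, -1.0]]
force: [-0.3, -0.4, -0.3]
opening: 0.133
grasp_force: 30.0
```

Run:
```python
from m import *
from p import plan
for n in('side','top'):
    d=cap(n); np.savez(n+'7.npz',**d); W=cloud(d); x,y,z=[W[...,i] for i in range(3)]
    H,S,V=cv2.split(cv2.cvtColor(d['color'],cv2.COLOR_BGR2HSV))
    m=(x>.52)&(x<.62)&(abs(y+.2214)<.03)&(S>110)&(H>100)&(H<125)&(z>.02)&(z<.09); print(n,'blue',m.sum(),(np.nanmedian(W[m],0).round(4),np.nanmin(W[m],0).round(4),np.nanmax(W[m],0).round(4)) if m.any() else '')
    g=(x>.59)&(x<.66)&(abs(y+.218)<.07)&(z>.095)&(z<.108); print('grip',g.sum(),rect(W[g]) if g.any() else '')
    e=(x>.59)&(x<.66)&(abs(y+.218)<.065)&(abs(z-.085)<.006)&(V<90); print('plate',e.sum(),(rect(W[e]),np.median(z[e]).round(4)) if e.any() else '')
plan([(.5731,-.2214,.0477,93.8)])
```

```text
side blue 17 (array([ 0.5588, -0.2173,  0.0644]), array([ 0.5552, -0.234 ,  0.0529]), array([ 0.5624, -0.2136,  0.073 ]))
grip 6 (array([ 628.8, -218.2]), array([ 2.9, 25.4]), 9.1)
plate 129 ((array([ 642.2, -211.7]), array([ 50.9, 141.1]), 21.6), np.float64(0.0856))
top blue 0 
grip 1 (array([ 628.2, -208.9]), array([0., 0.]), 0.0)
plate 135 ((array([ 641.5, -184.3]), array([36.5, 66. ]), 25.2), np.float64(0.0853))
t 19.35 p [ 0.5717 -0.2214  0.0477] hd 93.76 tilt [0.0007 0.0001] F [-0.7  0.3 -0.6] op 11.9 gf 29.99996834085323 j [ -31.6   42.7   91.    -0.    46.3 -125.3]
(0.5731, -0.2214, 0.0477, 93.8) -> [-0.0114 -0.0007  0.0004] [ 0.0001 -0.0005 -0.0005]
```

{"name": "drive_tool", "arguments": {"steps": [[5,-0.01,0,0,0,0,0],[5,-0.01,0,0,0,0,0],[5,-0.01,0,0,0,0,0],[5,-0.01,0,0,0,0,0],[5,-0.01,0,0,0,0,0],[5,-0.01,0,0,0,0,0],[5,-0.01,0,0,0,0,0],[5,-0.01,0,0,0,0,0]]}}

```text
time_s: 20.15
position: [0.5734, -0.2215, 0.0478]
tcp_rot: [[-0.998, -0.066, 0.0], [-0.066, 0.998, -0.0], [0.0, -0.0, -1.0]]
force: [-0.5, 0.4, -0.9]
opening: 0.138
grasp_force: 30.0
```

```bash
python3 -c "
from p import *
plan([(.5731,-.2214,.0477,93.8)]); s=read_state(); print(np.abs(s['qvel']).max())
print(order.hand_in())"
```

```text
t 20.15 p [ 0.5734 -0.2215  0.0478] hd 93.77 tilt [ 0.     -0.0003] F [-0.5  0.4 -0.9] op 12.0 gf 29.999921870185062 j [ -31.5   42.8   90.8   -0.    46.4 -125.3]
(0.5731, -0.2214, 0.0477, 93.8) -> [0.0027 0.0008 0.0012] [-0.0002 -0.     -0.0004] 
0.10748259788397542
the job is handed in; nothing more can be done
None
```

I handed the job in at 20 s: the bar lies flat in its seats (both ends measured at 85.5 mm), and the blue key is held steady and level in the gate with no contact force showing. The blade itself was out of view there, so its place comes from the arm's pose and the visible blue head.

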